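Index the geared bottle table and unload the brown bottle

TASK

Free the clamp of the geared bottle table by swinging its orange-knobbed lever fully over towards the round table, then crank the handwheel clockwise by whole turns (one turn moves the table on by one of its four places) until the brown bottle stands at the red arrow at the front and the crank handle is back at its red post. Swing the lever fully back to clamp the table, then lift the brown bottle off and stand it upright in the middle of the cork coaster without dropping it. Never turn the handwheel while the clamp is closed, and leave the other bottles standing in their nests and the mug and the flat pale parts case where they are.

Things in the scene. Friction and masses are not known exactly. Their poses are not given: they have to be found in the camera images.
- index_table: the machine's fixed base, grey and blue, 170 mm (x) by 380 mm (y), on rubber feet, its blue housing 66 mm high. Origin: centre of the base plate's underside, 20 mm above the worktop; yaw up to 0.3 rad. Its -x side is the front, facing the robot. In its frame the (vertical) axes are: round table at (0, 0.095), handwheel (0, -0.125), clamp lever pivot (-0.050, -0.020) m
- table_centre (a point): on the axis of the round aluminium table (180 mm across, top 80 mm above the worktop), at the height 82 mm of the nest floors. Four black nests (cups 43 mm inside, rims 25 mm above their floors) lie 62 mm from the axis, a quarter turn apart; at the start at the front (empty), right, back and left, these three holding a bottle each
- front_place (a point): fixed point of the base: centre of the nest floor (82 mm above the worktop) that lies at the red arrow at the front (-x side) of the table; does not turn
- turntable (a joint): angle of the round table, rad, grows clockwise seen from above; 0 at the start. Geared to the handwheel at a quarter of its angle, same direction: one clockwise wheel turn brings the nest on the right (-y side) to the front, two turns the one at the back, three turns the one on the left
- handwheel (a joint): angle of the black handwheel (132 mm across, lying flat, vertical axis, its top 96 mm above the worktop), rad, grows clockwise seen from above. 0 at the start, where it is against a stop and can turn only clockwise, up to 20 rad (just over three turns). Stays where it is left; about 0.1 to 0.25 N m to turn (friction and drag)
- crank_handle (a point): middle of the upright black handle on the handwheel, 52 mm from the wheel's axis: a round grip 24 mm across that spins freely about its own vertical axis and reaches from 99 to 143 mm above the worktop; this point is 123 mm above the worktop
- crank_home (a point): fixed point of the base where crank_handle is at every whole turn (on the wheel's -y side), next to the small red post that stands 80 mm high just outside the wheel's rim
- clamp (a joint): angle of the clamp lever, rad: 0 clamped (knob swung towards the handwheel), 1.0 free (knob swung clockwise seen from above, towards the round table). Starts at 0 to 0.1; stays where it is left, 0.12 N m friction
- clamp_knob (a point): middle of the upright orange knob at the lever's end, 65 mm from its pivot: 22 mm across, fixed to the lever, reaching from 88 to 122 mm above the worktop; this point is 106 mm up. With the clamp closed the direction from pivot to knob, in the base's frame, is pi + 0.5 rad, free pi - 0.5 rad
- brown_bottle: the bottle with dark brown contents and a white cap, 39 mm across, 100 mm tall, about 0.1 kg, upright in one of the nests on the right, back or left. Origin: centre of its underside; z up its axis. Solid as a plain 39 mm cylinder over its full height: a grip at any height, cap included, closes on 39 mm
- blue_cap_bottle: bottle with a dark blue cap, 38 mm across, 90 mm tall, in a nest. Origin: centre of its underside; z up
- glue_bottle: white bottle with a pointed red cap, 35 mm across, 84 mm tall, in a nest. Origin: centre of its underside; z up
- coaster: round cork coaster, 90 mm across, 6 mm thick, fixed on the 3 mm green cutting mat at the front right (its top is 9 mm above the worktop). Origin: centre of its underside
- coffee_mug: blue mug, 90 mm across without its handle, 92 mm tall, a bystander. Origin: centre of its underside
- clear_case: flat pale grey-white parts case, 62 x 87 x 26 mm, a bystander. Origin: centre of its underside
Things that resemble listed ones, but are neither listed nor needed, are in the scene too. Leave any yellow look-alike of the glue_bottle alone.

How it is judged (in metres and radians):
On the way, in this order (a step that is already met when the one before it is completed fails the run):
1. the clamp lever is swung free (at least 0.8 rad) (value of joint clamp above 0.8 rad), for 0.1 s.
2. with the clamp free, the brown bottle stands at the red arrow (within 16 mm) and the crank handle is back at its post (within 14 mm), the wheel at rest (value of joint clamp above 0.6 rad and horizontal distance between brown_bottle and front_place below 0.016 m and height (world z) of brown_bottle below 0.09 m and horizontal distance between crank_handle and crank_home below 0.014 m and value of joint handwheel above 5.5 rad and velocity of joint handwheel between -0.4 and 0.4 rad/s), for 0.2 s.
3. the clamp is closed again (under 0.2 rad) with the brown bottle still at the red arrow in its nest (value of joint clamp below 0.2 rad and horizontal distance between brown_bottle and front_place below 0.016 m and height (world z) of brown_bottle below 0.09 m and horizontal distance between crank_handle and crank_home below 0.014 m), for 0.1 s.
At the end, for the whole second after the job is handed in: brown bottle upright (0.1 rad) and at rest on the coaster, centred within 22 mm; clamp under 0.2 rad; crank handle within 14 mm of crank_home, at least one turn on; the other two bottles upright (0.15 rad) in their nests, origins within 70 mm of table_centre (horizontal distance between brown_bottle and coaster below 0.022 m and height (world z) of brown_bottle between 0.006 and 0.013 m and angle between brown_bottle's own z axis and vertical below 0.1 rad and linear speed of brown_bottle below 0.02 m/s and value of joint clamp below 0.2 rad and horizontal distance between crank_handle and crank_home below 0.014 m and value of joint handwheel above 5.5 rad and angle between each of blue_cap_bottle, glue_bottle's own z axis and vertical below 0.15 rad and distance between each of blue_cap_bottle, glue_bottle and table_centre below 0.07 m); the robot touches nothing.
It fails at once if the handwheel is turned while the clamp is closed (value of joint clamp below 0.4 rad and (velocity of joint handwheel above 1 rad/s or velocity of joint handwheel below -1 rad/s)).
It fails at once if another bottle is knocked over or out of its nest (angle between any of blue_cap_bottle, glue_bottle's own z axis and vertical above 0.4 rad or distance between any of blue_cap_bottle, glue_bottle and table_centre above 0.09 m).
It fails at once if the brown bottle is let go more than 14 mm above the coaster (horizontal distance between brown_bottle and coaster below 0.06 m and height (world z) of brown_bottle above 0.023 m and contact force between the fingers and brown_bottle below 0.05 N).
It fails at once if the mug or the case is pushed more than 30 mm (distance of any of coffee_mug, clear_case from where it was at the start of the episode above 0.03 m).
It also fails if it takes over 72 s, if anything falls off the work surface, if the arm or the gripper's body presses on something with over 40 N, if the wrist force passes 120 N, or if a joint passes its speed limit or range.

ROBOT

A 6-joint arm with a two-finger parallel gripper is mounted at the origin on a cart in front of the work surface, level with it; the furniture and walls round the work are solid. World frame = base frame: x ahead of the robot, y to its left, z up, the work surface at z = 0. Lengths are in m, angles in degrees, forces in N, time in s.
With the tool pointing down it reaches from about 0.4 to 0.825 m from the base axis. Payload 7 kg.
Tool frame: the origin (TCP) lies midway between the tips of the shut fingers; the grasp point (between the pads) lies 19 mm behind it (hold_point_z is the distance from the TCP to the grasp point, in m); z points along the fingers, y is the line along which they close (so a half turn about z gives the same grasp; the last joint's range is limited). The gripper opens to 88 mm and grips with 3 to 60 N. Pads are 19 mm wide; open, the fingers measure 130 mm over their backs; the gripper's body (78 mm by 193 mm) begins 47 mm behind the grasp point.
Start: joints at [-51.79, 20.546, 0.682, 0, -70.136, -16.507], TCP at [0.25, -0.627, 0.227] pointing down, gripper open.
Joint ranges: [-176.03, 176.03], [-82.01, 121.73], [-58.28, 71.71], [-173.87, 95.51], [-174.79, -0.11], [-173.66, 173.66]. Speed limits (degrees/s): [136.94, 136.94, 172.46, 180, 180, 180].

INTERFACE

Orientations are given as [roll, pitch, yaw] about the fixed x, y, z axes, in that order (R = Rz(yaw) Ry(pitch) Rx(roll)).
In Python, from plant import get_state, capture, close_job, hold_point_z gives the robot as it stands.
- The arm moves only by the shell command python3 -m inch 'ROWS' [FORCE]. ROWS is text: rows parted by semicolons, each of 5 numbers parted by spaces: the shift along the tool's x, y, z normalised to -1 to 1, where 1 is 0.15 m, then the turn about the tool's z normalised to -1 to 1, where 1 is 360 degrees, then the opening, from 0 (shut) to 1 (fully open). In form: tx ty tz spin grip; .... A call has exactly 8 rows; each row shifts and turns the commanded pose from where the row before left it, along the tool's axes as they then stand; what a row does not reach is not made up. A row lasts 1/8 s, in which the tool goes at most 62.5 mm and 10.7 degrees, less where a joint would pass 70% of its speed; a pose out of reach is approached as far as the arm can. A call with a number of a shift or a turn outside -1 to 1 is refused whole. A call with a gripper value outside its range is refused whole. The fingers move at their own pace and stop on an object; FORCE is the grip in N (left out, the last holds). Time passes only in rows, so rows that do not move let the fingers close, or fill a call up. It gives the time, the measured TCP pose, the force, the opening and the grip force at its end, in the units of the state.
- get_state(): the state, without advancing time (a new reading comes with each control period).
- capture(name): name is "scene" or "top"; returns a dict with "color" (420x560x3 uint8, blue, green, red), "mtx" (3x3 intrinsics, pixels), "R" (3x3) and "t" (3): a world point X has camera coordinates R X + t. Camera axes: x right, y down, z forward; pixel columns grow to the right and rows downward; lengths in m; the calibration is good to about 2 mm. A picture is of the moment at which its call begins. There is no depth.
- close_job(): hands the job in; it is judged then, once.
The state is a dict: "time_s": time; "joints": joint angles; "qd": joint speeds; "joint_torque": joint torques, N m; "tcp_pos": TCP position; "eef_rot": TCP orientation; "contact_force": force on the tool from outside, world axes, zero at the start; "moment": the same for the moment, N m; "gripper_width": finger opening in m; "gripper_force": force on a finger pad.
Only numpy, scipy, OpenCV 4.12 (cv2) and the standard library are available. Lean on these libraries where they do the work, as an engineer would, in place of code of your own. Each camera call takes 0.05 s, during which the arm holds its last target. There are 200 camera calls.

## Working session

There is one attempt and no reset: what is moved stays moved. The work goes in short steps, Python scripts to look and compute and a shell command to move; the robot and the scene stay as the last step left them, time stands still between calls to the robot, and variables do not carry over. Pictures are saved under pics/ and viewed, at most 10 in all, crops included, and the job is handed in when it is done.

```bash
mkdir -p pics; ls
cat > h.py <<'E'
import numpy as np,cv2
from plant import *
def ray(c,uv,z):
    d=c["R"].T@np.linalg.inv(c["mtx"])@np.array([uv[0],uv[1],1.]); o=-c["R"].T@c["t"]
    return o+d*(z-o[2])/d[2]
def proj(c,X):
    p=c["mtx"]@(c["R"]@np.array(X)+c["t"]); return p[:2]/p[2]
E
python3 - <<'E'
from h import *
import pickle
s=get_state();print(s,hold_point_z)
for n in("top","scene"):
    c=capture(n);pickle.dump(c,open(n+".pkl","wb"));cv2.imwrite(f"pics/{n}0.png",cv2.resize(c["color"],(800,600),interpolation=cv2.INTER_CUBIC));print(n,-c["R"].T@c["t"],c["mtx"][0,0])
E
```

```text
pics
{'time_s': 0.0, 'joints': array([-5.17908822e+01,  2.05928458e+01,  6.32525100e-01, -1.95522161e-02,
       -7.01354206e+01, -1.65072032e+01]), 'qd': array([ 0.02340689, -0.05798148, -0.01284771, -0.00842467,  0.0352564 ,
        0.12346841]), 'joint_torque': array([ 1.22804955e-03, -5.82709301e+01,  2.93069923e+01,  6.99733436e+00,
        7.13152884e-03, -1.55264620e-04]), 'tcp_pos': array([ 0.24938922, -0.62670556,  0.22559907]), 'eef_rot': array([ 1.79902982e+02, -9.58358764e-03, -1.58304737e+02]), 'contact_force': array([ 0.13747543,  0.16424738, -0.95880732]), 'moment': array([ 0.00450554,  0.02198099, -0.01024251]), 'gripper_force': 0.0, 'gripper_width': 0.08742899482114436} 0.0188
top [ 0.37089704 -0.06569193  1.087883  ] 387.5375815538517
scene [-0.26404875 -0.79381037  0.94815195] 509.837142729961
```

View pics/top0.png

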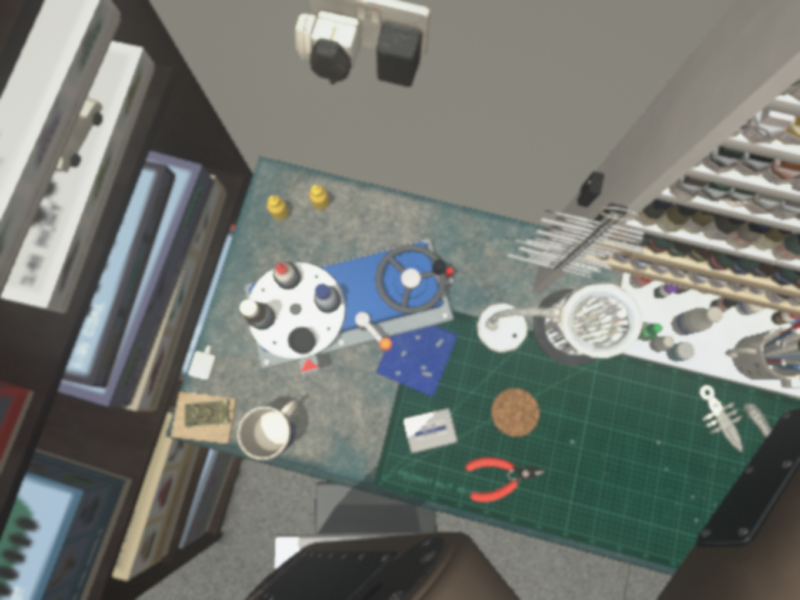

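View pics/scene0.png

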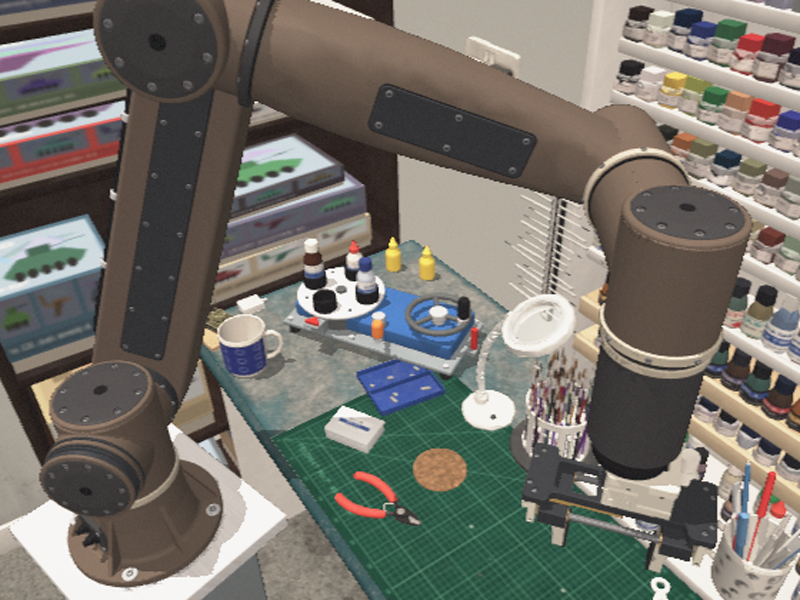

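The brown bottle (white cap, at about (250,310) in the top view) is in the left nest, so it needs three turns. The knob is near (386,343), the wheel hub (411,279) and the coaster (516,412). Next I enlarge the machine.

Run:
```python
from h import *
import pickle
c=pickle.load(open("top.pkl","rb"))
im=c["color"][160:285,165:331];cv2.imwrite("pics/crop1.png",cv2.resize(im,None,fx=4.8,fy=4.8,interpolation=cv2.INTER_CUBIC))
for n,uv,z in [("hub",(411,279),.1),("tabc",(296,309),.08),("pivot",(362,319),.09),("knob",(386,343),.122),("coaster",(516,412),.009),("case",(431,430),.026),("handle",(440,267),.143),("lampbase",(502,327),.02),("lamphead",(600,320),.2)]:
    print(n,ray(c,np.array(uv)*.7,z).round(4))
```

```text
hub [ 0.6121 -0.0937  0.1   ]
tabc [0.5612 0.1192 0.08  ]
pivot [ 0.54   -0.0036  0.09  ]
knob [ 0.4917 -0.0479  0.122 ]
coaster [ 0.3719 -0.2937  0.009 ]
case [ 0.3401 -0.1297  0.026 ]
handle [ 0.6231 -0.1439  0.143 ]
lampbase [ 0.5343 -0.2723  0.02  ]
lamphead [ 0.5172 -0.3975  0.2   ]
```

View pics/crop1.png

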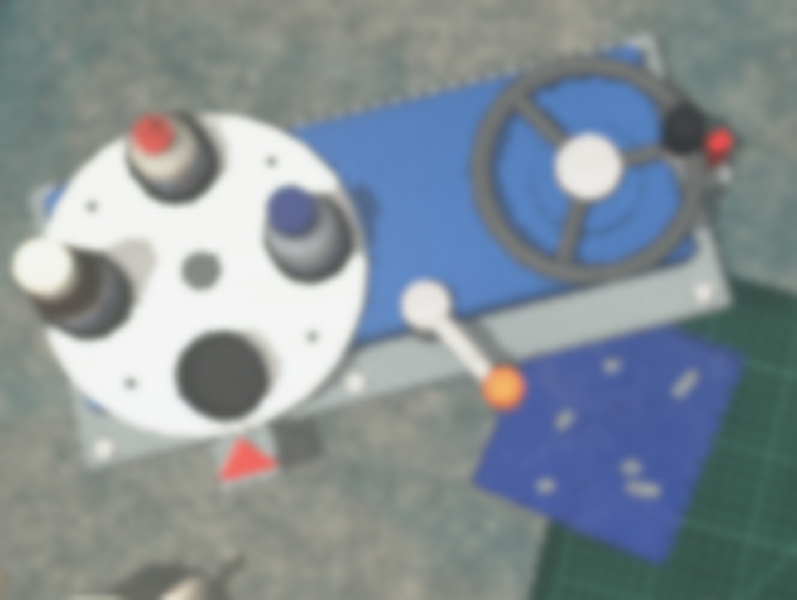

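The crop shows the hub at (588,167), table axis (202,270), lever pivot (427,305), knob top (504,387), handle top (684,128) and red post beside the handle. Now I fit the base pose.

Run:
```python
from h import *
import pickle
c=pickle.load(open("top.pkl","rb"))
P=lambda u,v,z:ray(c,(165+(u+.5)/4.8-.5,160+(v+.5)/4.8-.5),z)[:2]
W=np.array([P(588,167,.1),P(202,270,.081),P(427,305,.09),P(684,128,.143)])
B=np.array([[0,-.125],[0,.095],[-.05,-.02],[0,-.177]])
wb,bb=W.mean(0),B.mean(0);U,_,V=np.linalg.svd((B-bb).T@(W-wb));R=(U@V).T
t=wb-R@bb
print("yaw",np.arctan2(R[1,0],R[0,0]),"t",t,"res",(W-(B@R.T+t)).round(4).tolist())
k=P(504,387,.122);print("knob",k, "in base",R.T@(k-t))
d=R.T@(k-t)-[-.05,-.02];print(np.linalg.norm(d),np.arctan2(d[1],d[0])%(2*np.pi)-np.pi)
for n,b in [("wheel",(0,-.125)),("home",(0,-.177)),("front",(-.062,.095)),("pivot",(-.05,-.02)),("table",(0,.095))]: print(n,R@b+t)
for a in (.5,.4,0,-.5,-.6): print(a,R@(np.array([-.05,-.02])+.065*np.array([np.cos(np.pi+a),np.sin(np.pi+a)]))+t)
for n in("top","scene"):
    c=pickle.load(open(n+".pkl","rb")); print(n,"front",proj(c,[*(R@(-.062,.095)+t),.082])/.7,"handle",proj(c,[*(R@(0,-.177)+t),.143])/.7,"post",proj(c,[*(R@(0,-.2)+t),.08])/.7)
c=pickle.load(open("scene.pkl","rb"));print("coaster from scene",ray(c,np.array((440,469.5))*.7,.009),"lamp ring",ray(c,np.array((540,325))*.7,.2))
np.savez("base.npz",R=R,t=t)
```

```text
yaw 0.23842218973118814 t [0.58423294 0.02872153] res [[0.0008, 0.0006], [0.0004, -0.0006], [0.0, -0.0015], [-0.0013, 0.0016]]
knob [ 0.49135717 -0.04644609] in base [-0.1080008  -0.05110681]
0.06581584997013334 0.4922773705750578
wheel [ 0.61375416 -0.09274245]
home [ 0.62603498 -0.14327147]
front [0.50155068 0.10639162]
pivot [ 0.54037074 -0.0025212 ]
table [0.56179681 0.12103415]
0.5 [ 0.49230119 -0.04627412]
0.4 [ 0.48817334 -0.04125659]
0 [ 0.47720947 -0.01787223]
-0.5 [0.47758184 0.01428813]
-0.6 [0.47957365 0.02047258]
top front [301.83494858 340.89522842] handle [439.58819229 265.39028583] post [448.86362143 271.29279596]
scene front [323.63434261 304.90890658] handle [461.88744898 298.54850674] post [472.09476271 328.28933033]
coaster from scene [ 0.37014643 -0.29708949  0.009     ] lamp ring [ 0.58558809 -0.33343951  0.2       ]
```

```bash
python3 - <<'E'
from h import *
import pickle
T,S=[pickle.load(open(n+".pkl","rb")) for n in("top","scene")]
M=lambda c:c["mtx"]@np.c_[c["R"],c["t"]]
for n,a,b in [("ring",(600,320),(540,325)),("coaster",(516,412),(440,469.5)),("browncap",(250,309),(312,244))]:
    X=cv2.triangulatePoints(M(T),M(S),np.array(a)*.7,np.array(b)*.7)[:,0];print(n,X[:3]/X[3])
E
python3 -m inch '0 0 0 -0.0271 0;0 0 0 -0.0271 0;0 0 0 -0.0271 0;0 0 0 -0.0271 0;0 0 0 -0.0271 0;0 0 0 -0.0271 0;0 0 0 -0.0271 0;0 0 0 0 0' 20
```

```text
ring [ 0.50791891 -0.37414062  0.26707935]
coaster [ 0.37234332 -0.29491162  0.00529435]
browncap [0.54584666 0.17678263 0.17589392]
time_s: 1.1
tcp_pos: [0.2495, -0.6269, 0.2261]
eef_rot: [180.0, 0.0, -90.1]
contact_force: [-1.3, -0.1, 0.6]
gripper_width: 0.0132
gripper_force: 0.0
```

```bash
python3 -m inch '-0.3 0 0 0 0;-0.3 0 0 0 0;-0.3 0 0 0 0;-0.3 0 0 0 0;-0.3 0 0 0 0;-0.3 0 0 0 0;-0.26 -0.225 0 0 0;-0.26 -0.225 0 0 0' && python3 -m inch '-0.26 -0.225 0 0 0;-0.26 -0.225 0 0 0;-0.26 -0.225 0 0 0;-0.26 -0.225 0 0 0;-0.26 -0.225 0 0 0;0 0 0 0 0;0 0 0 0 0;0 0 0 0 0'
```

```text
time_s: 2.1
tcp_pos: [0.3175, -0.2779, 0.227]
eef_rot: [-179.9, -0.0, -90.3]
contact_force: [0.9, -0.5, 0.4]
gripper_width: 0.0004
gripper_force: 0.0
time_s: 3.1
tcp_pos: [0.4852, -0.0848, 0.2266]
eef_rot: [180.0, 0.0, -90.1]
contact_force: [-0.4, 0.6, -0.3]
gripper_width: 0.0005
gripper_force: 0.0
```

```bash
python3 -m inch '0 0 0.22 0 0;0 0 0.22 0 0;0 0 0.22 0 0;0 0 0.2 0 0;0 0 0 0 0;-0.1 0 0 0 0;-0.07 0 0 0 0;-0.07 0 0 0 0' && python3 -m inch '-0.07 0 0 0 0;-0.07 0 0 0 0;-0.07 0 0 0 0;-0.07 0 0 0 0;0 0 0 0 0;0 0 0 0 0;0 0 0 0 0;0 0 0 0 0'
```

```text
time_s: 4.1
tcp_pos: [0.4825, -0.0491, 0.098]
eef_rot: [179.7, -0.1, -90.0]
contact_force: [-11.2, -8.5, 3.4]
gripper_width: 0.0002
gripper_force: 5.9
time_s: 5.1
tcp_pos: [0.4865, -0.0076, 0.0983]
eef_rot: [-180.0, -0.2, -90.0]
contact_force: [2.7, -15.2, 2.1]
gripper_width: 0.0007
gripper_force: 7.7
```

```bash
python3 -m inch '0.12 0 0 0 0;0 0 -0.25 0 0;0 0 -0.25 0 0;0 0 -0.25 0 0;0.2 -0.23 0 0 0.5;0.2 -0.23 0 0 0.5;0.2 -0.23 0 0 0.5;0.08 -0.24 0 0 0.5'
python3 - <<'E'
from h import *
s=get_state();print(s["tcp_pos"],s["eef_rot"],s["gripper_width"])
a=capture("top")["color"];c=capture("scene")["color"]
f=lambda im:cv2.resize(im,(400,300),interpolation=cv2.INTER_CUBIC)
x=a[150:300,150:350];y=c[150:300,180:380]
cv2.imwrite("pics/m1.png",np.vstack([np.hstack([f(x),f(y)]),np.hstack([f(a),f(c)])]))
E
```

```text
time_s: 6.1
tcp_pos: [0.6269, -0.1277, 0.2101]
eef_rot: [-179.9, 0.0, -90.1]
contact_force: [-1.0, 0.4, 0.6]
gripper_width: 0.0342
gripper_force: 0.0
[ 0.62691374 -0.12767202  0.21012472] [-1.79924822e+02  4.55446242e-02 -9.00752171e+01] 0.03424981132456095
```

View pics/m1.png

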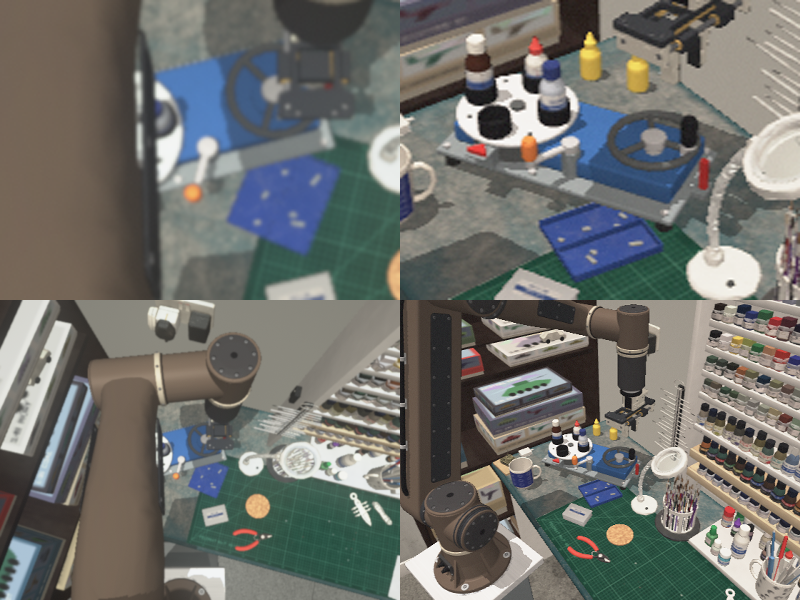

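The knob is at about (193,192) in the upper-left tile, swung towards the table. I'll check the angle, then go down onto the handle.

```bash
python3 - <<'E'
from h import *
c=capture("top");b=np.load("base.npz")
k=ray(c,(246.4,245.8),.122)[:2];d=b["R"].T@(k-b["t"])+[.05,.02];print(np.hypot(*d),"clamp",np.pi+.5-np.arctan2(d[1],d[0])%(2*np.pi))
E
python3 -m inch '0.1 0 0 0 0.55;0 0 0 0 0.55;0 0 0.2 0 0.55;0 0 0.2 0 0.55;0 0 0.15 0 0.55;0 0 0.13 0 0.55;0 0 0 0 0.55;0 0 0 0 0.55'
```

```text
0.06413037650474222 clamp 0.9583325047326059
time_s: 7.25
tcp_pos: [0.6259, -0.1411, 0.1093]
eef_rot: [-179.9, -0.0, -90.0]
contact_force: [0.7, -0.6, -0.6]
gripper_width: 0.0482
gripper_force: 0.0
```

```bash
python3 -m inch '0 0 0 0 0;0 0 0 0 0;0 0 0 0 0;0 0 0 0 0;0 0 0 0 0;0 0 0 0 0;0 0 0 0 0;0 0 0 0 0' 15
python3 - <<'E'
import numpy as np
th=.2384-np.pi/2-np.radians(15)*np.arange(25)
p=.052*np.c_[np.cos(th),np.sin(th)];d=np.diff(p,axis=0)/.15
cum=0*p[:,:]; q=np.round(-p[:,::-1]/.15,3); r=np.diff(q,axis=0)
for i in range(3): print(";".join(f"{a:.3f} {b:.3f} 0 0 0" for a,b in r[8*i:8*i+8]))
E
```

```text
time_s: 8.25
tcp_pos: [0.6259, -0.1413, 0.1086]
eef_rot: [-179.9, -0.0, -90.0]
contact_force: [1.2, -0.8, 4.9]
gripper_width: 0.0233
gripper_force: 15.0
0.010 0.090 0 0 0;-0.014 0.090 0 0 0;-0.037 0.082 0 0 0;-0.057 0.071 0 0 0;-0.073 0.053 0 0 0;-0.084 0.033 0 0 0;-0.090 0.010 0 0 0;-0.090 -0.014 0 0 0
-0.082 -0.037 0 0 0;-0.071 -0.057 0 0 0;-0.053 -0.073 0 0 0;-0.033 -0.084 0 0 0;-0.010 -0.090 0 0 0;0.014 -0.090 0 0 0;0.037 -0.082 0 0 0;0.057 -0.071 0 0 0
0.073 -0.053 0 0 0;0.084 -0.033 0 0 0;0.090 -0.010 0 0 0;0.090 0.014 0 0 0;0.082 0.037 0 0 0;0.071 0.057 0 0 0;0.053 0.073 0 0 0;0.033 0.084 0 0 0
```

```bash
python3 -m inch '0.010 0.090 0 0 0;-0.014 0.090 0 0 0;-0.037 0.082 0 0 0;-0.057 0.071 0 0 0;-0.073 0.053 0 0 0;-0.084 0.033 0 0 0;-0.090 0.010 0 0 0;-0.090 -0.014 0 0 0'
```

```text
time_s: 9.25
tcp_pos: [0.5648, -0.0757, 0.1087]
eef_rot: [-179.8, -0.0, -90.0]
contact_force: [12.3, -6.8, -3.5]
gripper_width: 0.0235
gripper_force: 15.0
```

```bash
python3 -m inch '-0.082 -0.037 0 0 0;-0.071 -0.057 0 0 0;-0.053 -0.073 0 0 0;-0.033 -0.084 0 0 0;-0.010 -0.090 0 0 0;0.014 -0.090 0 0 0;0.037 -0.082 0 0 0;0.057 -0.071 0 0 0' && python3 -m inch '0.073 -0.053 0 0 0;0.084 -0.033 0 0 0;0.090 -0.010 0 0 0;0.090 0.014 0 0 0;0.082 0.037 0 0 0;0.071 0.057 0 0 0;0.053 0.073 0 0 0;0.033 0.084 0 0 0'
```

```text
time_s: 10.25
tcp_pos: [0.6513, -0.0533, 0.1086]
eef_rot: [-179.9, 0.1, -90.0]
contact_force: [0.5, 4.4, 7.6]
gripper_width: 0.0237
gripper_force: 15.0
time_s: 11.25
tcp_pos: [0.6255, -0.1415, 0.1086]
eef_rot: [-179.9, -0.0, -90.0]
contact_force: [2.1, 4.8, 8.3]
gripper_width: 0.0236
gripper_force: 15.0
```

```bash
python3 -m inch '0.010 0.090 0 0 0;-0.014 0.090 0 0 0;-0.037 0.082 0 0 0;-0.057 0.071 0 0 0;-0.073 0.053 0 0 0;-0.084 0.033 0 0 0;-0.090 0.010 0 0 0;-0.090 -0.014 0 0 0' && python3 -m inch '-0.082 -0.037 0 0 0;-0.071 -0.057 0 0 0;-0.053 -0.073 0 0 0;-0.033 -0.084 0 0 0;-0.010 -0.090 0 0 0;0.014 -0.090 0 0 0;0.037 -0.082 0 0 0;0.057 -0.071 0 0 0' && python3 -m inch '0.073 -0.053 0 0 0;0.084 -0.033 0 0 0;0.090 -0.010 0 0 0;0.090 0.014 0 0 0;0.082 0.037 0 0 0;0.071 0.057 0 0 0;0.053 0.073 0 0 0;0.033 0.084 0 0 0'
python3 - <<'E'
from h import *
c=capture("scene")["color"];cv2.imwrite("pics/m2.png",cv2.resize(c[150:300,180:380],(800,600),interpolation=cv2.INTER_CUBIC))
E
```

```text
time_s: 12.25
tcp_pos: [0.5648, -0.0757, 0.1087]
eef_rot: [-179.8, -0.0, -90.0]
contact_force: [12.7, -7.4, -2.4]
gripper_width: 0.0237
gripper_force: 15.0
time_s: 13.25
tcp_pos: [0.6511, -0.0531, 0.1086]
eef_rot: [-179.9, 0.1, -89.9]
contact_force: [1.3, 5.6, 7.3]
gripper_width: 0.0238
gripper_force: 15.0
time_s: 14.25
tcp_pos: [0.6253, -0.1415, 0.1085]
eef_rot: [-179.9, -0.0, -90.0]
contact_force: [1.6, 4.3, 8.4]
gripper_width: 0.0234
gripper_force: 15.0
```

View pics/m2.png

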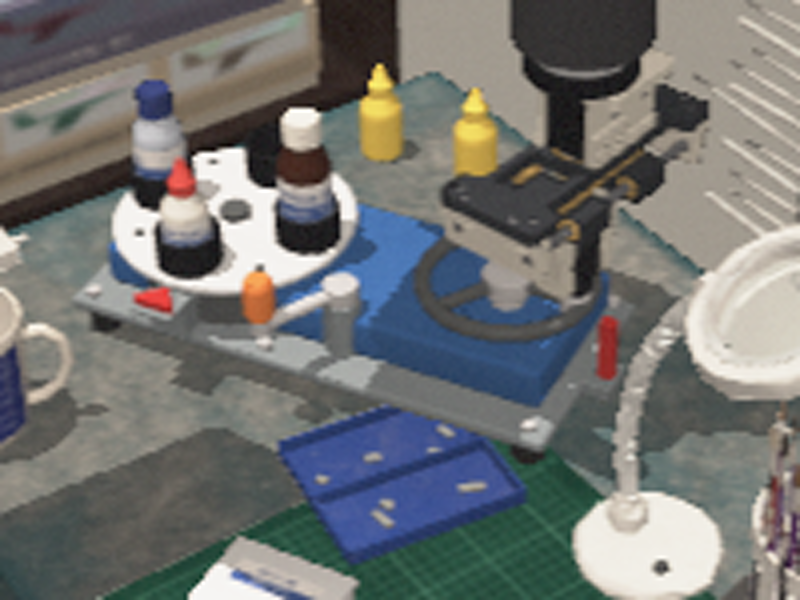

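After two turns the brown bottle (300,180) is on the right, the glue bottle (190,220) at the front, and the crank handle is back by the red post. One more turn brings brown to the front.

```bash
python3 -m inch '0.010 0.090 0 0 0;-0.014 0.090 0 0 0;-0.037 0.082 0 0 0;-0.057 0.071 0 0 0;-0.073 0.053 0 0 0;-0.084 0.033 0 0 0;-0.090 0.010 0 0 0;-0.090 -0.014 0 0 0' && python3 -m inch '-0.082 -0.037 0 0 0;-0.071 -0.057 0 0 0;-0.053 -0.073 0 0 0;-0.033 -0.084 0 0 0;-0.010 -0.090 0 0 0;0.014 -0.090 0 0 0;0.037 -0.082 0 0 0;0.057 -0.071 0 0 0' && python3 -m inch '0.073 -0.053 0 0 0;0.084 -0.033 0 0 0;0.090 -0.010 0 0 0;0.090 0.014 0 0 0;0.082 0.037 0 0 0;0.071 0.057 0 0 0;0.053 0.073 0 0 0;0.033 0.084 0 0 0' && python3 -m inch '0 0 0 0 0;0 0 0 0 0;0 0 0 0 0;0 0 0 0 0.5;0 0 0 0 0.5;0 0 0 0 0.5;0 0 0 0 0.5;0 0 0 0 0.5'
```

```text
time_s: 15.3
tcp_pos: [0.5649, -0.0757, 0.1087]
eef_rot: [-179.8, -0.0, -90.0]
contact_force: [13.5, -7.0, -3.7]
gripper_width: 0.0234
gripper_force: 15.0
time_s: 16.3
tcp_pos: [0.6512, -0.0531, 0.1086]
eef_rot: [-179.9, 0.1, -89.9]
contact_force: [0.6, 5.6, 7.5]
gripper_width: 0.0235
gripper_force: 15.0
time_s: 17.3
tcp_pos: [0.6253, -0.1415, 0.1086]
eef_rot: [-179.9, -0.0, -90.0]
contact_force: [1.7, 4.6, 8.1]
gripper_width: 0.0234
gripper_force: 15.0
time_s: 18.3
tcp_pos: [0.6253, -0.1411, 0.1079]
eef_rot: [180.0, 0.0, -90.0]
contact_force: [0.2, 0.0, -0.7]
gripper_width: 0.0434
gripper_force: 0.0
```

```bash
python3 -m inch '0 0 -0.25 0 0.5;0 0 -0.25 0 0.5;0 0 -0.24 0 0.5;-0.241 0.196 0 0 0;-0.241 0.196 0 0 0;-0.241 0.196 0 0 0;-0.241 0.196 0 0 0;-0.241 0.196 0 0 0'
python3 - <<'E'
from h import *
s=get_state();print(s["tcp_pos"],s["eef_rot"],s["gripper_width"])
a=capture("top");c=capture("scene")
import pickle;pickle.dump(a,open("t3.pkl","wb"))
f=lambda im:cv2.resize(im,(400,300),interpolation=cv2.INTER_CUBIC)
cv2.imwrite("pics/m3.png",np.hstack([f(a["color"][150:300,150:350]),f(c["color"][150:300,180:380])]))
E
```

```text
time_s: 19.3
tcp_pos: [0.4774, 0.0405, 0.2192]
eef_rot: [-180.0, 0.0, -90.0]
contact_force: [0.2, -0.0, 0.7]
gripper_width: 0.0023
gripper_force: 0.0
[0.47736093 0.04054065 0.21917199] [-1.79978622e+02  1.72679543e-02 -9.00202886e+01] 0.0023065584531833396
```

View pics/m3.png

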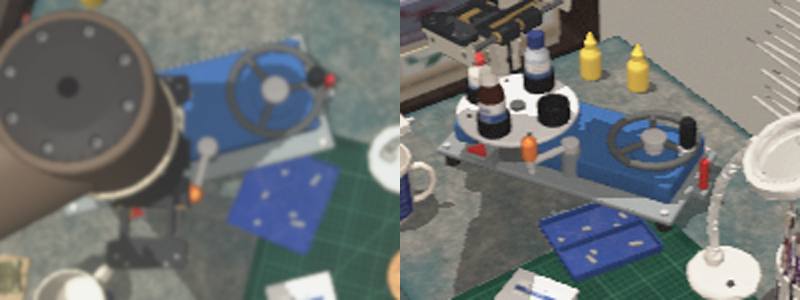

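```bash
python3 -m inch '0 0 0.2 0 0;0 0 0.2 0 0;0 0 0.2 0 0;0 0 0.155 0 0;0 0 0 0 0;0.075 0 0 0 0;0.075 -0.01 0 0 0;0.075 -0.01 0 0 0' 20 && python3 -m inch '0.075 -0.01 0 0 0;0.075 -0.01 0 0 0;0.075 -0.01 0 0 0;0.01 0 0 0 0;0 0 0 0 0;0 0 0 0 0;0 0 0 0 0;0 0 0 0 0'
```

```text
time_s: 20.4
tcp_pos: [0.482, 0.0052, 0.1067]
eef_rot: [-179.9, 0.0, -90.0]
contact_force: [-0.9, 1.6, 1.0]
gripper_width: 0.0001
gripper_force: 1.0
time_s: 21.4
tcp_pos: [0.4906, -0.0267, 0.1069]
eef_rot: [-179.5, 0.3, -89.9]
contact_force: [7.8, 14.7, -4.7]
gripper_width: 0.0005
gripper_force: 8.5
```

```bash
python3 -m inch '-0.04 0 0 0 0;0 0 -0.25 0 0;0 0 -0.25 0 0;0 0 -0.25 0 1;0 0.15 0 0 1;0 0.15 0 0 1;0 0 0 0 1;0 0 0 0 1'
python3 - <<'E'
from h import *
import pickle
s=get_state();print(s["tcp_pos"],s["eef_rot"],s["gripper_width"])
a=capture("top");c=capture("scene")
pickle.dump((a,c),open("t4.pkl","wb"))
f=lambda im:cv2.resize(im,(800,300),interpolation=cv2.INTER_CUBIC)
cv2.imwrite("pics/m4.png",np.vstack([f(a["color"][200:275,180:380]),f(c["color"][165:240,180:380])]))
E
```

```text
time_s: 22.4
tcp_pos: [0.4411, -0.0238, 0.2185]
eef_rot: [-180.0, -0.0, -90.0]
contact_force: [-1.3, -0.5, -0.7]
gripper_width: 0.0449
gripper_force: 0.0
[ 0.44110176 -0.02379579  0.21845309] [-1.79988866e+02 -2.24837473e-02 -9.00049277e+01] 0.04490584268933975
```

View pics/m4.png

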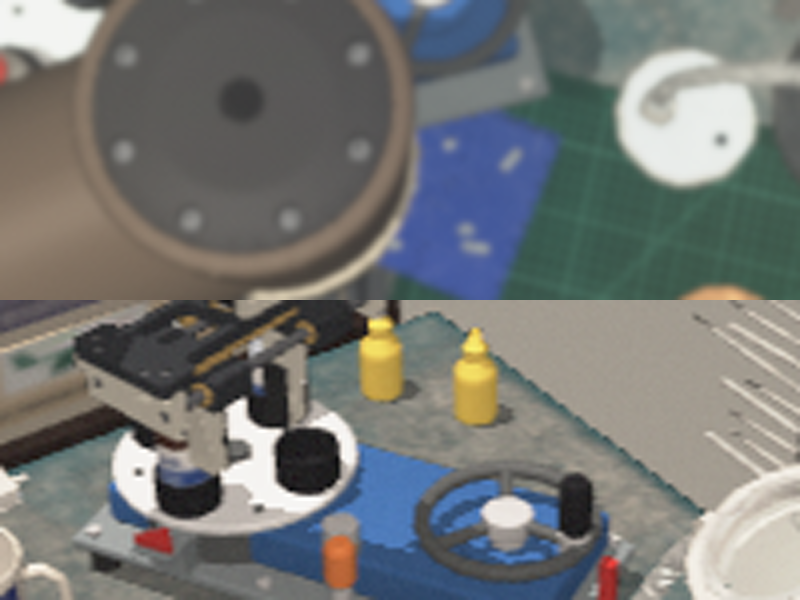

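The knob (340,563) now lies in front of the pivot, towards the wheel. The brown bottle is at the arrow and the handle is at the post. I'll check the knob and bottle positions.

Run:
```python
from h import *
import pickle
a,c=pickle.load(open("t4.pkl","rb"));b=np.load("base.npz")
for z in(.103,.107):
    k=ray(c,(264.6,230.4),z)[:2];d=b["R"].T@(k-b["t"])+[.05,.02];print(np.hypot(*d),"clamp",np.pi+.5-np.arctan2(d[1],d[0])%(2*np.pi))
print("cap",ray(c,(225,187.5),.180),"handle",ray(c,(180+576/4-.4,165+478/4-75-.4),.143))
print("pred",proj(c,[.5015,.1064,.182]))
```

```text
0.0650797265026614 clamp -0.05333556109162263
0.07011164522309986 clamp -0.052224427160564524
cap [0.49486843 0.09340013 0.18      ] handle [ 0.62608749 -0.1441634   0.143     ]
pred [223.39158662 184.18223008]
```

```bash
python3 -m inch '-0.217 -0.101 0 0 1;-0.217 -0.101 0 0 1;-0.217 -0.101 0 0 1;-0.217 -0.101 0 0 1;0 0 0 0 1;0 0 0.168 0 1;0 0 0.168 0 1;0 0 0.168 0 1' && python3 -m inch '0 0 0 0 1;0 0 0 0 0;0 0 0 0 0;0 0 0 0 0;0 0 0 0 0;0 0 0 0 0;0 0 0 0 0;0 0 0 0 0' 20
```

```text
time_s: 23.5
tcp_pos: [0.5014, 0.1061, 0.1417]
eef_rot: [180.0, -0.0, -90.0]
contact_force: [-0.4, 0.2, 0.0]
gripper_width: 0.0872
gripper_force: 0.0
time_s: 24.5
tcp_pos: [0.5015, 0.1068, 0.1428]
eef_rot: [180.0, 0.0, -90.0]
contact_force: [-0.3, -0.1, 1.2]
gripper_width: 0.0391
gripper_force: 20.0
```

```bash
python3 -m inch '0 0 -0.1 0 0;0 0 -0.15 0 0;0 0 -0.2 0 0;0 0 -0.25 0 0;0.15 0.064 0 0 0;0.292 0.125 0 0 0;0.292 0.125 0 0 0;0.292 0.125 0 0 0' && python3 -m inch '0.292 0.125 0 0 0;0.292 0.125 0 0 0;0.292 0.125 0 0 0;0.145 0.063 0 0 0;0 0 0 0 0;0 0 0 0.025 0;0 0 0 0.025 0;0 0 0 0.025 0' && python3 -m inch '0 0 0 0.025 0;0 0 0 0.025 0;0 0 0 0.025 0;0 0 0 0.025 0;0 0 0 0.025 0;0 0 0 0.025 0;0 0 0 0.025 0;0 0 0 0 0'
```

```text
time_s: 25.5
tcp_pos: [0.4342, -0.0487, 0.2478]
eef_rot: [180.0, 0.0, -90.0]
contact_force: [-0.2, -0.5, -0.6]
gripper_width: 0.0387
gripper_force: 20.0
time_s: 26.5
tcp_pos: [0.3697, -0.1998, 0.2477]
eef_rot: [180.0, 0.0, -117.3]
contact_force: [-0.7, -0.2, -1.4]
gripper_width: 0.0389
gripper_force: 20.0
time_s: 27.5
tcp_pos: [0.3698, -0.1998, 0.2477]
eef_rot: [180.0, -0.0, -179.9]
contact_force: [0.5, 0.4, -1.4]
gripper_width: 0.0387
gripper_force: 20.0
```

```bash
python3 -m inch '-0.008 -0.2 0 0 0;0 -0.22 0 0 0;0 -0.22 0 0 0;0 0 0.28 0 0;0 0 0.28 0 0;0 0 0.28 0 0;0 0 0.24 0 0;0 0 0 0 0'
python3 - <<'E'
from h import *
c=capture("scene");s=get_state();print(s["tcp_pos"])
print(proj(c,[.371,-.2955,.009])*4-[4*240,4*260],proj(c,[*s["tcp_pos"][:2],s["tcp_pos"][2]-.0608])*4-[4*240,4*260])
cv2.imwrite("pics/m5.png",cv2.resize(c["color"][260:410,240:440],(800,600),interpolation=cv2.INTER_CUBIC))
E
```

```text
time_s: 28.5
tcp_pos: [0.3692, -0.2954, 0.0837]
eef_rot: [179.9, -0.3, -179.8]
contact_force: [0.2, -0.6, -0.1]
gripper_width: 0.0387
gripper_force: 20.0
[ 0.37067832 -0.29604393  0.08549032]
[270.79997664 272.39141615] [271.40472308 255.28318145]
```

View pics/m5.png

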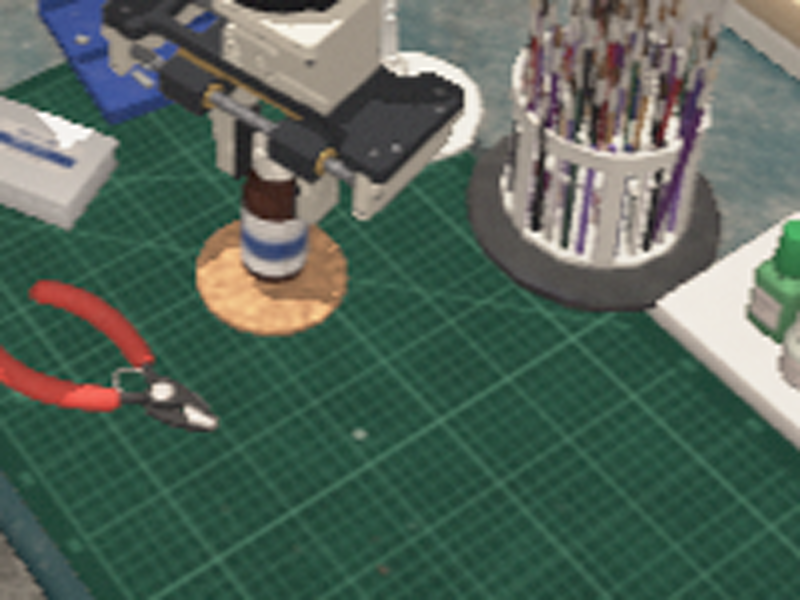

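The bottle (274,255) hangs upright over the coaster centre (271,272), about 15 mm up. I lower it until it touches.

```bash
python3 -m inch '0 0 0.03 0 0;0 0 0.03 0 0;0 0 0.02 0 0;0 0 0.015 0 0;0 0 0.006 0 0;0 0 0 0 0;0 0 0 0 0;0 0 0 0 0'
```

```text
time_s: 29.55
tcp_pos: [0.3711, -0.2963, 0.0706]
eef_rot: [-180.0, 0.0, 180.0]
contact_force: [0.4, 0.2, -0.1]
gripper_width: 0.0388
gripper_force: 20.0
```

```bash
python3 -m inch '0 0 0.005 0 0;0 0 0.005 0 0;0 0 0 0 0;0 0 0 0 0;0 0 0 0 0;0 0 0 0 0;0 0 0 0 0;0 0 0 0 0'
```

```text
time_s: 30.55
tcp_pos: [0.3714, -0.2963, 0.0697]
eef_rot: [-180.0, 0.0, -180.0]
contact_force: [-0.4, 2.4, 7.3]
gripper_width: 0.0386
gripper_force: 20.0
```

Contact force is 7 N upward. Release, and raise straight up.

```bash
python3 -m inch '0 0 0 0 1;0 0 0 0 1;0 0 0 0 1;0 0 0 0 1;0 0 0 0 1;0 0 0 0 1;0 0 -0.1 0 1;0 0 -0.2 0 1' && python3 -m inch '0 0 -0.25 0 1;0 0 -0.25 0 1;0 0 -0.2 0 1;0.15 0 0 0 1;0.15 0.2 0 0 1;0 0.2 0 0 1;0 0 0 0 1;0 0 0 0 1'
python3 - <<'E'
from h import *
c=capture("scene")["color"];a=capture("top")["color"]
cv2.imwrite("pics/m6.png",cv2.resize(c[150:420,180:540],(800,600),interpolation=cv2.INTER_CUBIC))
E
```

```text
time_s: 31.55
tcp_pos: [0.3701, -0.2959, 0.1136]
eef_rot: [179.9, -0.2, 180.0]
contact_force: [0.5, 0.7, -0.1]
gripper_width: 0.0874
gripper_force: 0.0
time_s: 32.55
tcp_pos: [0.3258, -0.2363, 0.2188]
eef_rot: [180.0, -0.0, -180.0]
contact_force: [-0.5, -0.5, -0.2]
gripper_width: 0.0873
gripper_force: 0.0
```

View pics/m6.png

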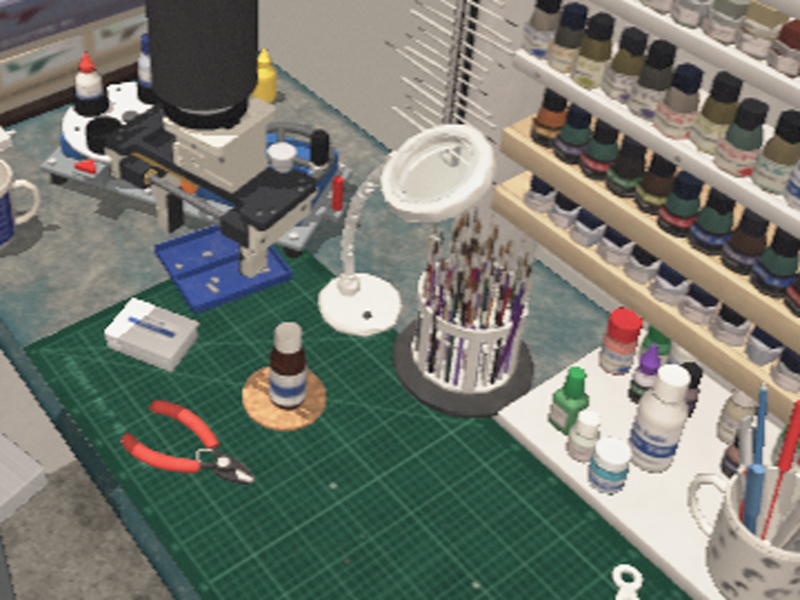

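The brown bottle stands upright in the middle of the coaster (288,385), and the crank handle is at its post. The red-capped glue bottle and the blue-capped bottle stand in their nests. The gripper is clear.

```bash
python3 -c "from plant import *;print(close_job())"
```

```text
the job is handed in; nothing more can be done
None
```

I handed the job in at about 33 s: table clamped again, three clockwise turns done with the handle back at its post, and the brown bottle upright in the middle of the coaster; the hand-in returned no verdict.

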